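# Push the tip box home in the loading bay

## Task

Push the teal pipette-tip box along the bench with the fingertips until its long side lies flush against the aluminium rail and its end sits snug against the yellow stop block (not the grey one). Only push it: never lift, carry or tip it. Leave everything else on the bench where it stands, and finish with the hand clear of everything.

Things in the scene. Friction and masses are not known exactly. Their poses are not given: they have to be found in the camera images.
- tip_box: Teal box of pipette tips with rows of dark holes in its top, loose on the bench, 98 (its x) x 130 (its y, the long way) x 60 mm high, about 0.2 to 0.35 kg; too wide to grasp. Origin at the centre of its underside. It starts between the two stops, in front of the rail, turned up to about 25 degrees from the rail; either long side may go against the rail.
- rail: Fixed straight aluminium rail on the bench, 520 mm long (its y), 20 mm thick, 30 mm high. Origin at bench level, in the middle of its front face (the face towards the robot); its x axis points into the rail, away from the robot; the bay is on its -x side. Its place and yaw vary.
- yellow_stop: Fixed yellow stop block, 40 mm along the rail (its y), 60 mm deep (its x, standing out from the rail's front face towards the robot), 35 mm high. Origin at the centre of its underside, axes parallel to the rail's. It may be at the left or at the right end of the rail. The box comes to rest against its inner face, the one that looks to the middle of the rail.
- grey_stop: Fixed grey stop block of the same size, at the other end of the rail. Origin at the centre of its underside, axes parallel to the rail's. The box does not go there.
- tube_rack: Bystander, loose: orange rack of 8 clear tubes with pink caps, 60 (its x) x 110 (its y) x 68 mm high. Origin at the centre of its underside.
- reagent_bottle: Bystander, loose: small white bottle standing upright, 40 mm across, 85 mm high. Origin at the centre of its underside.
- clear_tray: Bystander, loose: empty clear plastic tray, 85 (its x) x 120 (its y) x 35 mm high. Origin at the centre of its underside.
- timer: Bystander, loose: flat white bench timer, 60 (its x) x 75 (its y) x 22 mm high. Origin at the centre of its underside.
- pipette: Bystander, loose: pale blue hand pipette lying along its x, 290 mm long, 28 mm thick. Origin on the bench under the front end of its thick handle, which runs 150 mm to -x (the last 30 mm is the yellow plunger); the white shaft runs 140 mm to +x.
Things that resemble listed ones, but are neither listed nor needed, are in the scene too. Of the things that look like the yellow_stop, take the one that is farthest to the robot's left at the start.

How it is judged:
By the outcome, as a careful person would: the job done as asked, in the order asked, and still so for the second after the job is handed in, with the robot touching nothing.
It also fails if it takes over 42 s, if anything falls off the work surface, if the arm or the gripper's body presses on something with over 40 N, if the wrist force passes 120 N, or if a joint passes its speed limit or range.

## Robot

A 7-joint arm with a two-finger parallel gripper is mounted at the origin on the work surface. World frame = base frame: x ahead of the robot, y to its left, z up, the work surface at z = 0. Lengths are in m, angles in rad, forces in N, time in s.
With the tool pointing down it reaches from about 0.425 to 0.825 m from the base axis. Payload 3.6 kg.
Tool frame: the origin (TCP) lies at the very end of the fingers, on their centre line; the grasp point (between the pads) lies 19 mm behind it; z points along the fingers, y is the direction in which the jaws open and shut (so a half turn about z gives the same grasp; the last joint's range is limited). The gripper opens to 93 mm and grips with 3 to 60 N. Pads are 15 mm wide; open, the fingers measure 128 mm over their backs; the gripper's body (75 mm by 188 mm) begins 65 mm behind the grasp point.
Start: joints at [-1.194, 0.615, -0.013, 1.423, 0.008, 1.103, -0.04], TCP at [0.255, 0.598, 0.219] pointing down, gripper open.
Joint ranges: [-3.12, 3.12], [-0.3, 2.06], [-1.34, 1.32], [0.26, 2.42], [-1.36, 4.5], [0.01, 1.98], [-2.84, 2.84]. Speed limits (rad/s): [2.79, 2.79, 3.14, 3.14, 3.14, 3.14, 3.14].

## Interface

Orientations are given as [roll, pitch, yaw] about the fixed x, y, z axes, in that order (R = Rz(yaw) Ry(pitch) Rx(roll)).
In Python, from workcell import r gives the robot as it stands. The module is installed in compiled form; this text tells all that it offers.
- The arm moves only by the tool send_rows, never from a script. Its argument "series" is a list of rows, each a list of 3 entries, a list of its own where there are three numbers: the opening, from -1 (shut) to 1 (fully open), so that 0 is half open, then the shift along the tool's x, y, z normalised to -1 to 1, where 1 is 0.04 m, then the turn, a rotation vector about the tool's x, y, z normalised to -1 to 1, where 1 is 5 degrees. A call has 1 to 5 rows; each row shifts and turns the commanded pose from where the row before left it, along the tool's axes as they then stand; what a row does not reach is not made up. A row lasts 1/12 s, in which the tool goes at most 41.7 mm and 7.16 degrees, less where a joint would pass 70% of its speed; a pose out of reach is approached as far as the arm can. A call with a number of a shift or a turn outside -1 to 1 is refused whole. A call with a gripper value outside its range is refused whole. The fingers move at their own pace and stop on an object; the grip force is fixed at half the most. Time passes only in rows, so rows that do not move let the fingers close. It gives the time, the measured TCP pose, the force and the opening at its end, in the units of the state.
- r.observe(): the state, without advancing time (a new reading comes with each control period).
- r.grab_frame(name): name is "scene" or "top" or "wrist"; returns a dict with "image" (480x640x3 uint8, red, green, blue), "range_z" (480x640 float32, m along the optical axis (not along the pixel's ray), 0 where there is no reading), "mtx" (3x3 intrinsics, pixels), "cam_to_world" (4x4, takes a point from camera to world coordinates); the wrist camera has in their place "T_tool_cam" (4x4, takes a point from camera to tool coordinates, whose origin is the TCP and whose axes are the flange's). Camera axes: x right, y up, looking along -z (the intrinsics and any distortion apply to the point x, -y, -z); pixel columns grow to the right and rows downward; lengths in m; the calibration is good to about 2 mm. A picture is of the moment at which its call begins: read the wrist's pose just before it.
- r.job_done(): hands the job in, once; it reports no verdict.
Trained networks look in a picture, given as the dict that the camera call returned (one of the last four; its "shot" number tells which), for a name from the list of things; names that differ only in an ending like _2 or _b are one class to them, and where a whole thing is asked for, a point or a joint stands for the part that bears it (a point fixed in the world has none). Each returns a list of dicts, best first, with "conf" (0 to 1); they miss things now and then, are a little off and sometimes report something else, mostly with a low value. They report only what shows in the picture. A call takes as long as a camera call. They do not tell look-alikes from the thing itself.
- r.trace(picture, name): "region" (480x640 bool, what is visible of it).
- r.spot_point(picture, name): "point" ([x, y, z] in m, in world coordinates, good to about 4 mm: a listed point, or the origin of a listed thing).
The state is a dict: "time_s": time; "joint_pos": joint angles; "dq": joint speeds; "tau": joint torques, N m; "tcp_pos": TCP position; "ee_rot": TCP orientation; "wrist_force": force on the tool from outside, world axes, zero at the start; "moment": the same for the moment, N m; "finger_gap": finger opening in m.
Only numpy, scipy, OpenCV 4.12 (cv2) and the standard library are available. Lean on these libraries where they do the work, as an engineer would, in place of code of your own. Each camera call takes 0.05 s, during which the arm holds its last target.

## Working session

There is one attempt and no reset: what is moved stays moved. The work goes in short steps, Python scripts to look and compute and a tool call to move; the robot and the scene stay as the last step left them, time stands still between calls to the robot, and variables do not carry over. Pictures are saved under pics/ and viewed, and the job is handed in when it is done.

Besides the shell and the picture viewer there is one more tool, called after "Request:" by a JSON object that holds its "method" and its "body". send_rows: Moves the arm, as the interface text tells. Its arguments: {"type":"object","properties":{"series":{"type":"array","items":{"type":"array"}}},"required":["series"]}

```bash
mkdir -p pics; python3 - <<'E'
from workcell import r
import cv2,numpy as np
s=r.observe();print({k:np.round(v,3).tolist() for k,v in s.items()})
for n in ["scene","top"]:
    f=r.grab_frame(n)
    cv2.imwrite(f"pics/{n}0.png",f["image"][:,:,::-1])
    np.savez(f"{n}0.npz",**{k:f[k] for k in("image","range_z","mtx","cam_to_world")})
    print(f["mtx"].tolist(),np.round(f["cam_to_world"],4).tolist(),[k for k in f])
    for o in ["tip_box","rail","yellow_stop","grey_stop","tube_rack","reagent_bottle","clear_tray","timer","pipette"]:
        print(n,o,[(np.round(d["point"],3).tolist(),round(d["conf"],2)) for d in r.spot_point(f,o)])
print(r.observe()["time_s"])
E
```

```text
{'time_s': 0.0, 'joint_pos': [-1.193, 0.616, -0.013, 1.425, 0.008, 1.103, -0.04], 'dq': [-0.0, 0.001, 0.001, 0.002, 0.001, -0.001, 0.001], 'tau': [-0.0, -45.893, 0.209, -16.574, -0.061, 0.02, 0.0], 'tcp_pos': [0.255, 0.597, 0.217], 'ee_rot': [-3.139, 0.0, 2.738], 'wrist_force': [0.34, 0.471, -0.268], 'moment': [-0.001, -0.002, 0.03], 'finger_gap': 0.093}
[[478.172905094379, 0.0, 318.8330572948962], [0.0, 478.172905094379, 239.89422173191775], [0.0, 0.0, 1.0]] [[0.426, -0.5373, 0.7279, 1.3138], [0.9047, 0.2536, -0.3423, -0.4869], [-0.0007, 0.8043, 0.5942, 0.7193], [0.0, 0.0, 0.0, 1.0]] ['image', 'range_z', 'mtx', 'cam_to_world', 'shot']
scene tip_box [([0.576, 0.077, -0.004], 0.64)]
scene rail [([0.709, 0.019, -0.002], 0.79)]
scene yellow_stop [([0.714, 0.231, 0.0], 0.76), ([0.546, -0.083, -0.002], 0.64), ([0.399, 0.126, 0.0], 0.57), ([0.424, -0.025, 0.002], 0.57)]
scene grey_stop [([0.64, -0.186, 0.0], 0.71)]
scene tube_rack [([0.488, 0.331, -0.003], 0.82)]
scene reagent_bottle [([0.302, -0.368, -0.003], 0.94)]
scene clear_tray [([0.54, -0.314, -0.002], 0.71)]
scene timer [([0.306, 0
[... 258 characters left out ...]
.0761, 0.9971, 1.5803], [0.0, 0.0, 0.0, 1.0]] ['image', 'range_z', 'mtx', 'cam_to_world', 'shot']
top tip_box [([0.579, 0.072, 0.006], 0.97), ([0.705, 0.02, -0.002], 0.75)]
top rail [([0.706, 0.02, -0.001], 0.61)]
top yellow_stop [([0.4, 0.13, -0.001], 0.78), ([0.428, -0.027, 0.001], 0.76), ([0.539, -0.08, -0.002], 0.71), ([0.709, 0.231, 0.001], 0.57)]
top grey_stop [([0.64, -0.187, -0.004], 0.85), ([0.485, 0.328, 0.002], 0.26)]
top tube_rack [([0.486, 0.328, -0.0], 0.64), ([0.579, 0.074, 0.002], 0.2)]
top reagent_bottle [([0.305, -0.362, -0.005], 0.49)]
top clear_tray [([0.543, -0.313, 0.002], 0.57)]
top timer [([0.304, 0.373, -0.002], 0.63)]
top pipette [([0.532, -0.548, 0.002], 0.98)]
1.0
```

View pictures.

View pics/top0.png

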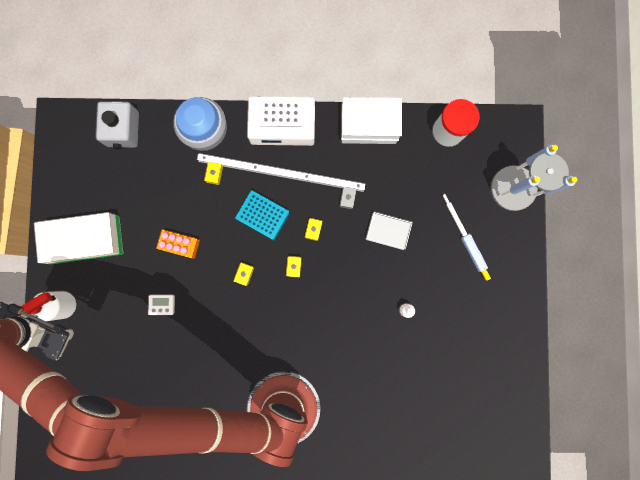

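View pics/scene0.png

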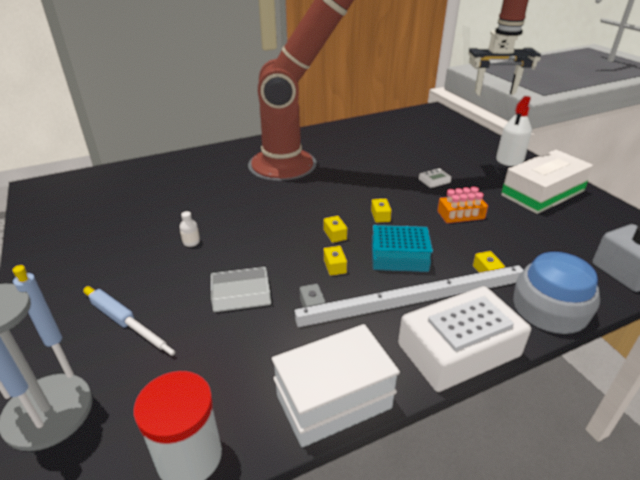

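```bash
cat > h.py <<'E'
import numpy as np,cv2
def cloud(f):
    z=f["range_z"];K=f["mtx"];v,u=np.mgrid[0:480,0:640]
    P=np.stack([(u-K[0,2])/K[0,0]*z,-(v-K[1,2])/K[1,1]*z,-z],-1)
    T=f["cam_to_world"];return P@T[:3,:3].T+T[:3,3]
def rect(P,m,zlo,zhi,erode=0):
    m=m&(P[...,2]>zlo)&(P[...,2]<zhi)
    q=P[m][:,:2].astype(np.float32)
    (c,s,a)=cv2.minAreaRect(q*1000);return np.round(c,1),np.round(s,1),round(a,2),len(q),round(float(np.median(P[m][:,2])),4)
def mask(f,lo,hi,roi=None):
    h=cv2.cvtColor(f["image"],cv2.COLOR_RGB2HSV);m=cv2.inRange(h,lo,hi)>0
    n,l,st,ce=cv2.connectedComponentsWithStats(m.astype(np.uint8));
    return [l==i for i in range(1,n) if st[i,4]>60]
E
python3 - <<'E'
from h import *
for n in ["top","scene"]:
    f=np.load(n+"0.npz");P=cloud(f)
    for nm,lo,hi,z in [("teal",(80,120,60),(97,255,255),(.05,.07)),("yel",(22,150,100),(34,255,255),(.025,.045))]:
        for m in mask(f,lo,hi):
            mm=m&(P[...,2]>z[0])&(P[...,2]<z[1])
            if mm.sum()>30: print(n,nm,rect(P,m,*z))
    # rail & grey: height
    m=(P[...,2]>.022)&(P[...,2]<.04)&(P[...,0]>.58)&(P[...,0]<.8)&(P[...,1]>-.28)&(P[...,1]<.3)
    h=cv2.cvtColor(f["image"],cv2.COLOR_RGB2HSV); m&=(h[...,1]<60)
    l=cv2.connectedComponentsWithStats(m.astype(np.uint8))
    for i in range(1,l[0]):
        if l[2][i,4]>80:print(n,"rail",rect(P,l[1]==i,.02,.045))
    # rail top front edge points: bright
    q=P[m&(abs(P[...,2]-.03)<.004)]
    for y in np.arange(-.24,.29,.04):
        s=q[abs(q[:,1]-y)<.006]
        if len(s):print(round(y,2),s[:,0].min().round(4),s[:,0].max().round(4),len(s))
E
```

```text
top teal (array([577.5,  71.5]), array([131.3,  97.9]), 61.43, 1345, 0.0599)
top yel (array([707.9, 225.7]), array([40.7, 60.9]), 79.55, 244, 0.0345)
top yel (array([538.2, -83.7]), array([39.7, 60.2]), 77.73, 240, 0.0345)
top yel (array([423.8, -25.5]), array([57.4, 39.2]), 0.71, 236, 0.0353)
top yel (array([399.3, 125.3]), array([40.5, 59.6]), 71.66, 248, 0.0347)
top rail (array([684.2,  23.6]), array([519.4,  80.9]), 80.25, 1366, 0.0303)
-0.24 0.663 0.6746 5
-0.2 0.6067 0.684 45
-0.16 0.6124 0.6895 19
-0.12 0.6799 0.6983 17
-0.08 0.6858 0.7072 22
-0.04 0.694 0.7132 25
0.0 0.6997 0.7187 19
0.04 0.7079 0.7239 17
0.08 0.7138 0.7328 18
0.12 0.7189 0.7389 22
0.16 0.728 0.7449 17
0.2 0.7341 0.7529 18
0.24 0.7429 0.7863 23
0.28 0.7804 0.7807 2
scene teal (array([579.2,  70.8]), array([130. , 103.4]), 61.69, 1514, 0.0597)
scene yel (array([402.3, 124.8]), array([40.1, 64.4]), 70.9, 216, 0.0342)
scene yel (array([426.5, -26.2]), array([41.2, 67.3]), 87.86, 257, 0.034)
scene yel (array([541.3, -84.3]), array([39.6, 64.1]), 77.41, 314, 0.0343)
scene yel (array([710. , 226.6]), array([42. , 63.2]), 80.67, 325, 0.0347)
scene rail (array([686.5,  23.9]), array([520.3,  83.7]), 80.45, 2521, 0.0297)
-0.24 0.6657 0.6825 14
-0.2 0.6093 0.689 98
-0.16 0.6214 0.6973 45
-0.12 0.6791 0.7025 46
-0.08 0.6871 0.7098 46
-0.04 0.6925 0.7167 43
0.0 0.7006 0.7245 44
0.04 0.7088 0.731 39
0.08 0.7146 0.7374 46
0.12 0.7218 0.7441 36
0.16 0.728 0.7507 40
0.2 0.7337 0.7583 41
0.24 0.742 0.7641 36
0.28 0.7504 0.7603 2
```

```bash
cat > st.py <<'E'
from workcell import r
import numpy as np
psi=np.deg2rad(-9.8);n=np.array([np.cos(psi),np.sin(psi)]);t=np.array([-n[1],n[0]]);d0=.6903
s=r.observe();p=np.array(s["tcp_pos"]);print("t",round(s["time_s"],2),"tcp",p.round(4),"rpy",np.round(s["ee_rot"],3),"d",round(p[:2]@n-d0,4),"s",round(p[:2]@t,4),"F",np.round(s["wrist_force"],1),"gap",round(s["finger_gap"],3),"q",np.round(s["joint_pos"],2))
E
python3 - <<'E'
from h import *
f=np.load("top0.npz");P=cloud(f);g=P[...,2]
for nm,(u0,u1,v0,v1) in dict(spray=(30,80,285,325),heater=(245,317,90,150),blue=(170,230,90,150),wbox=(340,405,90,145)).items():
    q=P[v0:v1,u0:u1].reshape(-1,3);q=q[(q[:,2]>.03)&(q[:,2]<.5)];print(nm,q.min(0).round(3),q.max(0).round(3),np.percentile(q[:,2],[50,90]).round(3))
f=np.load("scene0.npz");P=cloud(f)
q=P[95:165,490:540].reshape(-1,3);q=q[q[:,2]>.03];q=q[(q[:,0]>.1)&(q[:,0]<.6)&(q[:,1]>.4)&(q[:,1]<.8)]
for z in np.arange(.04,.3,.03):
    k=q[abs(q[:,2]-z)<.015]
    if len(k):print(z.round(2),k.min(0).round(3),k.max(0).round(3))
E
python3 st.py
```

```text
spray [0.257 0.537 0.03 ] [0.342 0.712 0.393] [0.132 0.237]
heater [ 0.8   -0.082  0.03 ] [0.934 0.118 0.102] [0.082 0.094]
blue [0.777 0.189 0.031] [0.935 0.344 0.13 ] [0.104 0.12 ]
wbox [ 0.808 -0.338  0.03 ] [ 0.926 -0.165  0.112] [0.099 0.103]
0.04 [0.27  0.632 0.03 ] [0.343 0.698 0.055]
0.07 [0.274 0.548 0.055] [0.473 0.702 0.085]
0.1 [0.264 0.558 0.085] [0.476 0.701 0.115]
0.13 [0.268 0.627 0.115] [0.338 0.7   0.145]
0.16 [0.281 0.627 0.145] [0.336 0.692 0.174]
0.19 [0.293 0.617 0.175] [0.345 0.707 0.205]
0.22 [0.282 0.619 0.205] [0.341 0.699 0.212]
t 1.0 tcp [0.2554 0.5977 0.2186] rpy [-3.142 -0.     2.738] d -0.5404 s 0.6324 F [-0.6  0.6  0.5] gap 0.093 q [-1.19  0.61 -0.01  1.42  0.01  1.1  -0.04]
```

Request:
{"method": "send_rows", "body": {"series": [[0.18,[0,-0.5,-0.4],[0,0,0]],[0.18,[-0.2,-0.8,-0.2],[0,0,0]],[0.18,[-0.6,-0.7,0],[0,0,0]],[0.18,[-0.6,-0.7,0],[0,0,0]],[0.18,[-0.6,-0.7,0],[0,0,0]]]}}

```text
time_s: 1.42
tcp_pos: [0.2755, 0.4399, 0.243]
ee_rot: [3.141, 0.0, 2.739]
wrist_force: [0.1, 0.3, -0.1]
finger_gap: 0.0643
```

```bash
python3 st.py
```

```text
t 1.42 tcp [0.2755 0.4399 0.243 ] rpy [3.141 0.    2.739] d -0.4937 s 0.4804 F [ 0.1  0.3 -0.1] gap 0.064 q [-1.05  0.39 -0.01  1.76  0.    0.99  0.11]
```

Request:
{"method": "send_rows", "body": {"series": [[0.18,[-0.8,-0.6,0.2],[0,0,0]],[0.18,[-0.8,-0.6,0.2],[0,0,0]],[0.18,[-0.8,-0.6,0.2],[0,0,0]],[0.18,[-0.8,-0.6,0.2],[0,0,0]],[0.18,[-0.8,-0.6,0.2],[0,0,0]]]}}

```text
time_s: 1.83
tcp_pos: [0.3763, 0.2664, 0.2028]
ee_rot: [3.141, 0.001, 2.738]
wrist_force: [1.1, 0.0, -0.0]
finger_gap: 0.055
```

Request:
{"method": "send_rows", "body": {"series": [[0.18,[0,0,0.5],[0,0,-0.9]],[0.18,[0,0,0.5],[0,0,-0.9]],[0.18,[0,0,0.3],[0,0,-0.86]]]}}

```text
time_s: 2.08
tcp_pos: [0.3756, 0.2667, 0.1495]
ee_rot: [-3.141, -0.001, 2.971]
wrist_force: [-0.8, 0.6, 0.6]
finger_gap: 0.0551
```

```bash
python3 st.py
```

```text
t 2.08 tcp [0.3756 0.2667 0.1495] rpy [-3.141e+00 -1.000e-03  2.971e+00] d -0.3656 s 0.3268 F [-0.8  0.6  0.6] gap 0.055 q [-0.65  0.42 -0.03  2.04  0.02  0.68  0.72]
```

Request:
{"method": "send_rows", "body": {"series": [[0.18,[-0.63,-0.77,0],[0,0,0]],[0.18,[-0.63,-0.77,0],[0,0,0]],[0.18,[-0.63,-0.77,0],[0,0,0]],[0.18,[-0.63,-0.77,0],[0,0,0]],[0.18,[-0.63,-0.78,0],[0,0,0]]]}}

```text
time_s: 2.5
tcp_pos: [0.4743, 0.0929, 0.151]
ee_rot: [3.141, 0.001, 2.97]
wrist_force: [-0.2, 0.1, 0.3]
finger_gap: 0.055
```

Request:
{"method": "send_rows", "body": {"series": [[0.18,[0,0,0.8],[0,0,0]],[0.18,[0,0,0.8],[0,0,0]],[0.18,[0,0,0.8],[0,0,0]],[0.18,[0,0,0.6],[0,0,0]]]}}

```text
time_s: 2.83
tcp_pos: [0.4731, 0.0938, 0.029]
ee_rot: [-3.141, -0.001, 2.969]
wrist_force: [0.2, 0.7, 0.5]
finger_gap: 0.0546
```

```bash
python3 st.py
```

```text
t 2.83 tcp [0.4731 0.0938 0.029 ] rpy [-3.141e+00 -1.000e-03  2.969e+00] d -0.24 s 0.173 F [0.2 0.7 0.5] gap 0.055 q [-0.23  0.66 -0.01  2.08  0.02  0.4   1.14]
```

Request:
{"method": "send_rows", "body": {"series": [[0.18,[-0.2,0,0.27],[0,0,0]],[0.18,[-0.3,0,0],[0,0,0]],[0.18,[-0.2,0,0],[0,0,0]],[0.18,[-0.2,0,0],[0,0,0]],[0.18,[-0.2,0,0],[0,0,0]]]}}

```text
time_s: 3.25
tcp_pos: [0.5165, 0.0865, 0.0201]
ee_rot: [-3.141, -0.001, 2.969]
wrist_force: [-1.8, 0.2, 0.4]
finger_gap: 0.0547
```

Request:
{"method": "send_rows", "body": {"series": [[0.18,[-0.2,0,0],[0,0,0]],[0.18,[-0.2,0,0],[0,0,0]],[0.18,[-0.2,0,0],[0,0,0]],[0.18,[-0.2,0,0],[0,0,0]],[0.18,[0,0,0],[0,0,0]]]}}

```text
time_s: 3.67
tcp_pos: [0.5509, 0.0809, 0.0202]
ee_rot: [3.141, 0.004, 2.969]
wrist_force: [-0.3, -0.6, 0.1]
finger_gap: 0.0546
```

```bash
python3 st.py; cat > box.py <<'E'
from workcell import r
from h import *
import sys
psi=np.deg2rad(-9.8);n=np.array([np.cos(psi),np.sin(psi)]);t=np.array([-n[1],n[0]]);d0=.6903
for c in sys.argv[2:]:
    f=r.grab_frame(c);cv2.imwrite(f"pics/{c}{sys.argv[1]}.png",f["image"][:,:,::-1]);P=cloud(f)
    ms=mask(f,(80,120,60),(97,255,255));m=max(ms,key=lambda m:(m&(P[...,2]>.05)&(P[...,2]<.07)).sum())
    q=P[np.any(ms,axis=0)&(P[...,2]>.054)&(P[...,2]<.066)][:,:2]
    q=q[np.linalg.norm(q-np.median(q,0),axis=1)<.1]
    D=q@n-d0;S=q@t
    c0,s0,a,_,_=rect(P,m,.05,.07)
    e=c0/1000;print(c,c0,s0,a,"d %.4f s %.4f"%(e@n-d0,e@t),"ext d",D.min().round(4),D.max().round(4),"s",S.min().round(4),S.max().round(4))
    for mm in mask(f,(22,150,100),(34,255,255)):
        if (mm&(P[...,2]>.025)&(P[...,2]<.045)).sum()>30:
            g=rect(P,mm,.025,.045);print("  yel",g[0],g[1],g[2],"d,s",(g[0]/1000@n-d0).round(4),(g[0]/1000@t).round(4))
E
python3 box.py 1 top scene
```

```text
t 3.67 tcp [0.5509 0.0809 0.0202] rpy [3.141 0.004 2.969] d -0.1612 s 0.1735 F [-0.3 -0.6  0.1] gap 0.055 q [-0.17  0.74 -0.02  1.88  0.03  0.52  1.18]
top [628.2  70.7] [131.8  65.7] 73.12 d -0.0833 s 0.1766 ext d -0.1237 -0.0462 s 0.1094 0.2415
  yel [707.9 226.2] [41.5 60.8] 80.75 d,s -0.0312 0.3434
  yel [538.2 -83.7] [39.5 60.4] 77.81 d,s -0.1457 0.0091
  yel [423.8 -25.3] [57.4 39.6] 0.83 d,s -0.2684 0.0472
scene [614.1  74.6] [130.9 103.2] 74.75 d -0.0979 s 0.1780 ext d -0.1516 -0.0436 s 0.1096 0.2463
  yel [427.5 -26.4] [41.3 63. ] 85.14 d,s -0.2645 0.0467
  yel [541.8 -84.5] [40.2 63.6] 78.43 d,s -0.142 0.009
  yel [710.  225.8] [42.8 62.2] 80.57 d,s -0.0291 0.3434
```

Request:
{"method": "send_rows", "body": {"series": [[0.18,[-0.2,0,0],[0,0,0]],[0.18,[-0.2,0,0],[0,0,0]],[0.18,[-0.2,0,0],[0,0,0]],[0.18,[-0.2,0,0],[0,0,0]],[0.18,[-0.15,0,0],[0,0,0]]]}}

```text
time_s: 4.18
tcp_pos: [0.5868, 0.0749, 0.0198]
ee_rot: [3.141, 0.001, 2.97]
wrist_force: [-3.0, 0.5, 1.3]
finger_gap: 0.055
```

Request:
{"method": "send_rows", "body": {"series": [[0.18,[-0.1,0,0],[0,0,0]],[0.18,[-0.1,0,0],[0,0,0]],[0.18,[0,0,0],[0,0,0]]]}}

```text
time_s: 4.43
tcp_pos: [0.5946, 0.0735, 0.0199]
ee_rot: [3.141, 0.001, 2.97]
wrist_force: [-0.5, 0.5, -1.0]
finger_gap: 0.0546
```

```bash
python3 st.py;python3 box.py 2 scene
```

```text
t 4.43 tcp [0.5946 0.0735 0.0199] rpy [3.141e+00 1.000e-03 2.970e+00] d -0.1169 s 0.1736 F [-0.5  0.5 -1. ] gap 0.055 q [-0.14  0.78 -0.03  1.76  0.03  0.6   1.21]
scene [653.   72.6] [131.3 101.3] 80.01 d -0.0592 s 0.1827 ext d -0.1099 -0.0086 s 0.1171 0.2484
  yel [395.5 126.3] [39.8 48. ] 67.23 d,s -0.3221 0.1918
  yel [424.8 -26.3] [41.  66.3] 86.2 d,s -0.2672 0.0464
  yel [541.1 -84.3] [40.2 63.4] 77.4 d,s -0.1427 0.009
  yel [710.8 225.8] [42.3 63. ] 79.0 d,s -0.0283 0.3435
```

Request:
{"method": "send_rows", "body": {"series": [[0.18,[-0.06,0,0],[0,0,0]],[0.18,[-0.06,0,0],[0,0,0]],[0.18,[-0.05,0,0],[0,0,0]]]}}

```text
time_s: 4.73
tcp_pos: [0.6, 0.0725, 0.0199]
ee_rot: [-3.142, -0.001, 2.97]
wrist_force: [-2.4, 1.5, 0.7]
finger_gap: 0.0549
```

Request:
{"method": "send_rows", "body": {"series": [[0.18,[-0.03,0,0],[0,0,0]],[0.18,[-0.03,0,0],[0,0,0]],[0.18,[0,0,0],[0,0,0]]]}}

```text
time_s: 4.98
tcp_pos: [0.6027, 0.072, 0.0198]
ee_rot: [3.142, 0.0, 2.97]
wrist_force: [-2.8, 0.9, 1.1]
finger_gap: 0.0551
```

```bash
python3 st.py;python3 box.py 3 scene
```

```text
t 4.98 tcp [0.6027 0.072  0.0198] rpy [3.142 0.    2.97 ] d -0.1086 s 0.1735 F [-2.8  0.9  1.1] gap 0.055 q [-0.14  0.79 -0.03  1.73  0.03  0.62  1.21]
scene [661.1  70.9] [131.8 102.2] 80.3 d -0.0509 s 0.1824 ext d -0.102 0.0002 s 0.1165 0.2483
  yel [398.4 125.7] [40.  54.2] 69.65 d,s -0.3191 0.1917
  yel [426.6 -24.9] [42.9 63.2] 84.2 d,s -0.2657 0.0481
  yel [541.7 -84. ] [40.3 62.2] 78.3 d,s -0.1422 0.0094
  yel [710.9 226.1] [41.3 61.6] 81.3 d,s -0.0283 0.3438
```

Nearly touching; press until the force rises.

Request:
{"method": "send_rows", "body": {"series": [[0.18,[-0.04,0,0],[0,0,0]],[0.18,[-0.04,0,0],[0,0,0]],[0.18,[0,0,0],[0,0,0]]]}}

```text
time_s: 5.28
tcp_pos: [0.6055, 0.0713, 0.0199]
ee_rot: [-3.141, -0.001, 2.97]
wrist_force: [-4.2, 0.2, 2.5]
finger_gap: 0.0547
```

```bash
python3 st.py
```

```text
t 5.28 tcp [0.6055 0.0713 0.0199] rpy [-3.141e+00 -1.000e-03  2.970e+00] d -0.1058 s 0.1734 F [-4.2  0.2  2.5] gap 0.055 q [-0.14  0.79 -0.03  1.72  0.03  0.62  1.22]
```

Request:
{"method": "send_rows", "body": {"series": [[0.18,[-0.05,0,0],[0,0,0]],[0.18,[0,0,0],[0,0,0]]]}}

```text
time_s: 5.45
tcp_pos: [0.6054, 0.0714, 0.0198]
ee_rot: [-3.141, -0.005, 2.971]
wrist_force: [-6.7, 1.7, 6.3]
finger_gap: 0.0549
```

Request:
{"method": "send_rows", "body": {"series": [[0.18,[-0.05,0,0],[0,0,0]],[0.18,[0,0,0],[0,0,0]]]}}

```text
time_s: 5.62
tcp_pos: [0.6053, 0.0713, 0.0197]
ee_rot: [-3.14, -0.009, 2.971]
wrist_force: [-10.9, 1.3, 8.8]
finger_gap: 0.0549
```

```bash
python3 st.py; python3 box.py 4 scene
```

```text
t 5.62 tcp [0.6053 0.0713 0.0197] rpy [-3.14  -0.009  2.971] d -0.106 s 0.1733 F [-10.9   1.3   8.8] gap 0.055 q [-0.13  0.8  -0.03  1.72  0.03  0.64  1.22]
scene [663.9  70.4] [131.8 101.3] 79.88 d -0.0481 s 0.1824 ext d -0.0988 0.0026 s 0.1162 0.2486
  yel [399.2 125.8] [39.9 63.2] 69.85 d,s -0.3183 0.1919
  yel [427.4 -26.1] [40.8 64. ] 86.08 d,s -0.2647 0.047
  yel [541.4 -84. ] [40.4 64.9] 76.82 d,s -0.1425 0.0094
  yel [710.4 225.8] [43.5 62.5] 78.4 d,s -0.0287 0.3434
```

Request:
{"method": "send_rows", "body": {"series": [[0.18,[0.3,0,0],[0,0,0]],[0.18,[0.8,0,0],[0,0,0]],[-1,[0,0,-0.9],[0,0,0]],[-1,[0,-0.2,-0.9],[0,0,0]],[-1,[0,-0.6,-0.6],[0,0,0]]]}}

```text
time_s: 6.08
tcp_pos: [0.5639, 0.0512, 0.1188]
ee_rot: [3.136, 0.008, 2.977]
wrist_force: [2.1, -0.1, 0.6]
finger_gap: 0.0392
```

Request:
{"method": "send_rows", "body": {"series": [[-1,[-0.4,-0.8,0],[0,0,0]],[-1,[-0.7,-0.7,0],[0,0,0]],[-1,[-0.8,-0.1,0],[0,0,0]],[-1,[-0.6,0,0],[0,0,0]],[-1,[0,0,0],[0,0,0]]]}}

```text
time_s: 6.5
tcp_pos: [0.6548, -0.0372, 0.1163]
ee_rot: [-3.141, 0.01, 2.965]
wrist_force: [0.1, 0.3, -0.7]
finger_gap: 0.006
```

```bash
python3 st.py; python3 box.py 5 scene
```

```text
t 6.5 tcp [ 0.6548 -0.0372  0.1163] rpy [-3.141  0.01   2.965] d -0.0387 s 0.0748 F [ 0.1  0.3 -0.7] gap 0.006 q [ 0.04  0.72 -0.04  1.53  0.03  0.88  1.39]
scene [664.7  70.6] [132.  103.2] 80.43 d -0.0473 s 0.1827 ext d -0.0991 0.0042 s 0.1166 0.2488
  yel [427.2 -26.4] [39.8 64.9] 85.1 d,s -0.2648 0.0467
  yel [541.8 -84.3] [39.7 62.5] 77.59 d,s -0.1421 0.0091
  yel [709.7 226.3] [42.7 62.1] 81.48 d,s -0.0295 0.3438
```

Request:
{"method": "send_rows", "body": {"series": [[-1,[0.15,0,0.8],[0,0,0]],[-1,[0,0,0.8],[0,0,0]],[-1,[0,0,0.6],[0,0,0]],[-1,[0,0,0.25],[0,0,0]],[-1,[0,0,0],[0,0,0]]]}}

```text
time_s: 6.97
tcp_pos: [0.6403, -0.032, 0.0153]
ee_rot: [-3.141, -0.005, 2.971]
wrist_force: [-0.2, 0.1, 0.2]
finger_gap: 0.0006
```

```bash
python3 st.py
```

```text
t 6.97 tcp [ 0.6403 -0.032   0.0153] rpy [-3.141 -0.005  2.971] d -0.0539 s 0.0775 F [-0.2  0.1  0.2] gap 0.001 q [ 0.04  0.84 -0.04  1.63  0.04  0.68  1.38]
```

Request:
{"method": "send_rows", "body": {"series": [[-1,[-0.3,0.2,0],[0,0,0]],[-1,[0,0.2,0],[0,0,0]],[-1,[0,0.15,0],[0,0,0]],[-1,[0,0.15,0],[0,0,0]],[-1,[0,0.15,0],[0,0,0]]]}}

```text
time_s: 7.38
tcp_pos: [0.6607, -0.0029, 0.0196]
ee_rot: [-3.138, 0.003, 2.969]
wrist_force: [-1.0, -5.5, 4.6]
finger_gap: 0.0003
```

Request:
{"method": "send_rows", "body": {"series": [[-1,[0,0.15,0],[0,0,0]],[-1,[0,0.15,0],[0,0,0]],[-1,[0,0.15,0],[0,0,0]],[-1,[0,0.15,0],[0,0,0]],[-1,[0,0,0],[0,0,0]]]}}

```text
time_s: 7.8
tcp_pos: [0.6645, 0.0251, 0.018]
ee_rot: [3.14, 0.0, 2.972]
wrist_force: [-0.8, -2.4, 1.4]
finger_gap: 0.0009
```

```bash
python3 st.py; python3 box.py 6 scene top
```

```text
t 7.8 tcp [0.6645 0.0251 0.018 ] rpy [3.14  0.    2.972] d -0.0397 s 0.1378 F [-0.8 -2.4  1.4] gap 0.001 q [-0.05  0.86 -0.03  1.55  0.03  0.73  1.31]
scene [680.1 103.7] [132.1  77.6] 81.6 d -0.0378 s 0.2179 ext d -0.0781 0.0016 s 0.1526 0.2845
  yel [400.3 125.1] [40.8 64.7] 69.2 d,s -0.3171 0.1914
  yel [426.2 -25.7] [40.8 65.5] 86.82 d,s -0.2659 0.0472
  yel [542.1 -84.6] [39.9 62.3] 77.08 d,s -0.1417 0.0089
  yel [709.8 226.6] [42.7 62.4] 79.16 d,s -0.0294 0.3441
top [670.4 132.6] [75.4 99.2] 81.14 d -0.0523 s 0.2448 ext d -0.1022 -0.0029 s 0.2073 0.2824
  yel [707.9 225.9] [41.2 60.5] 79.46 d,s -0.0312 0.3431
  yel [538.3 -83.6] [39.7 59.8] 77.58 d,s -0.1456 0.0092
  yel [423.7 -32.1] [26.2 58.4] 87.73 d,s -0.2673 0.0405
```

Request:
{"method": "send_rows", "body": {"series": [[-1,[0,0.15,0],[0,0,0]],[-1,[0,0.15,0],[0,0,0]],[-1,[0,0.15,0],[0,0,0]],[-1,[0,0.15,0],[0,0,0]],[-1,[0,0.1,0],[0,0,0]]]}}

```text
time_s: 8.32
tcp_pos: [0.6687, 0.0527, 0.0173]
ee_rot: [3.14, -0.001, 2.972]
wrist_force: [-0.1, -1.2, -0.5]
finger_gap: 0.0004
```

Request:
{"method": "send_rows", "body": {"series": [[-1,[0,0.05,0],[0,0,0]],[-1,[0,0.05,0],[0,0,0]],[-1,[0,0,0],[0,0,0]]]}}

```text
time_s: 8.57
tcp_pos: [0.6695, 0.0554, 0.0176]
ee_rot: [3.141, -0.001, 2.971]
wrist_force: [-0.5, -0.7, 0.3]
finger_gap: 0.0004
```

```bash
python3 st.py; python3 box.py 7 scene top
```

```text
t 8.57 tcp [0.6695 0.0554 0.0176] rpy [ 3.141e+00 -1.000e-03  2.971e+00] d -0.04 s 0.1686 F [-0.5 -0.7  0.3] gap 0.0 q [-0.1   0.87 -0.02  1.53  0.02  0.74  1.27]
scene [687.  134.6] [132.2  73.2] 82.39 d -0.0362 s 0.2496 ext d -0.0752 0.0021 s 0.1847 0.3143
  yel [401.4 125.2] [40.4 66.4] 70.93 d,s -0.3161 0.1917
  yel [428.2 -25.8] [41.5 64.5] 86.3 d,s -0.264 0.0475
  yel [541.7 -84. ] [40.4 62.7] 78.96 d,s -0.1422 0.0094
  yel [711.2 225.7] [41.3 61.7] 79.2 d,s -0.0279 0.3435
top [675.  165.6] [70.5 98.8] 81.65 d -0.0533 s 0.2781 ext d -0.1033 -0.0058 s 0.2417 0.314
  yel [707.8 226.4] [40.8 61.1] 79.82 d,s -0.0314 0.3436
  yel [538.3 -83.6] [39.6 60.7] 77.78 d,s -0.1456 0.0092
  yel [423.8 -25.4] [57.3 39.5] 0.88 d,s -0.2684 0.0471
```

Request:
{"method": "send_rows", "body": {"series": [[-1,[0,0.08,0],[0,0,0]],[-1,[0,0.06,0],[0,0,0]],[-1,[0,0.04,0],[0,0,0]],[-1,[0,0,0],[0,0,0]]]}}

```text
time_s: 9.0
tcp_pos: [0.671, 0.0614, 0.0179]
ee_rot: [-3.141, 0.0, 2.97]
wrist_force: [0.0, -1.0, -0.6]
finger_gap: 0.0006
```

Request:
{"method": "send_rows", "body": {"series": [[-1,[0,0.04,0],[0,0,0]],[-1,[0,0.04,0],[0,0,0]],[-1,[0,0,0],[0,0,0]]]}}

```text
time_s: 9.25
tcp_pos: [0.6716, 0.0645, 0.0179]
ee_rot: [-3.141, 0.0, 2.97]
wrist_force: [0.5, -1.7, 0.0]
finger_gap: 0.0006
```

```bash
python3 st.py; python3 box.py 8 scene top
```

```text
t 9.25 tcp [0.6716 0.0645 0.0179] rpy [-3.141  0.     2.97 ] d -0.0395 s 0.1778 F [ 0.5 -1.7  0. ] gap 0.001 q [-0.12  0.87 -0.02  1.52  0.02  0.75  1.25]
scene [688.7 143.1] [132.4  70.1] 82.45 d -0.0360 s 0.2582 ext d -0.0726 0.0012 s 0.1931 0.3237
  yel [401.1 124.7] [41.3 64.6] 69.46 d,s -0.3163 0.1912
  yel [426.1 -26.2] [41.9 64.6] 87.71 d,s -0.266 0.0467
  yel [540.3 -83.8] [40.3 64.7] 77.42 d,s -0.1436 0.0094
  yel [710.2 227.6] [39.4 60.4] 77.18 d,s -0.0292 0.3452
top [675.9 175.9] [66.9 97.8] 83.13 d -0.0542 s 0.2884 ext d -0.1037 -0.0054 s 0.2525 0.3243
  yel [708.4 229.1] [34.1 60.3] 81.87 d,s -0.0312 0.3463
  yel [538.3 -83.5] [39.9 60.2] 77.78 d,s -0.1456 0.0093
  yel [423.7 -25.4] [57.2 39.4] 0.61 d,s -0.2685 0.0471
```

Request:
{"method": "send_rows", "body": {"series": [[-1,[0,0.04,0],[0,0,0]],[-1,[0,0.04,0],[0,0,0]],[-1,[0,0,0],[0,0,0]]]}}

```text
time_s: 9.6
tcp_pos: [0.6715, 0.0645, 0.018]
ee_rot: [-3.137, -0.001, 2.969]
wrist_force: [-2.0, -6.5, 2.1]
finger_gap: 0.0004
```

```bash
python3 st.py; python3 box.py 9 scene top
```

```text
t 9.6 tcp [0.6715 0.0645 0.018 ] rpy [-3.137e+00 -1.000e-03  2.969e+00] d -0.0396 s 0.1778 F [-2.  -6.5  2.1] gap 0.0 q [-0.12  0.87 -0.02  1.52  0.02  0.75  1.25]
scene [688.5 143.8] [131.9  71.7] 82.55 d -0.0363 s 0.2589 ext d -0.0736 0.0012 s 0.1937 0.3242
  yel [400.7 125.6] [41.5 68. ] 70.28 d,s -0.3168 0.192
  yel [426.5 -26.8] [41.1 63.7] 87.11 d,s -0.2655 0.0462
  yel [541.7 -83.9] [40.9 64.9] 76.5 d,s -0.1422 0.0095
  yel [711.1 227.5] [40.  61.3] 78.18 d,s -0.0283 0.3452
top [676.5 177.1] [66.6 98.3] 83.57 d -0.0538 s 0.2897 ext d -0.104 -0.0062 s 0.2541 0.3233
  yel [708.2 229.4] [33.6 61.4] 80.36 d,s -0.0315 0.3466
  yel [537.9 -83.7] [39.8 60.1] 77.53 d,s -0.146 0.0091
  yel [424.1 -25.4] [40.  60.1] 85.71 d,s -0.2681 0.0472
```

Request:
{"method": "send_rows", "body": {"series": [[-1,[0,-0.4,0],[0,0,0]],[-1,[0,-0.5,0],[0,0,0]],[-1,[0,0,-0.9],[0,0,0]],[-1,[0,0,-0.9],[0,0,0]],[0.4,[0.3,0,-0.7],[0,0,0]]]}}

```text
time_s: 10.12
tcp_pos: [0.6565, 0.0338, 0.1199]
ee_rot: [3.139, 0.005, 2.968]
wrist_force: [1.2, 0.8, 0.4]
finger_gap: 0.0036
```

Request:
{"method": "send_rows", "body": {"series": [[0.4,[0.7,0.7,0],[0,0,0]],[0.4,[0.7,0.7,0],[0,0,0]],[0.4,[0.7,0.7,0],[0,0,0]],[0.4,[0.5,0.6,0],[0,0,0]],[0.4,[0,0,0],[0,0,0]]]}}

```text
time_s: 10.53
tcp_pos: [0.5649, 0.1691, 0.1181]
ee_rot: [3.134, -0.005, 2.983]
wrist_force: [-0.4, 0.9, 1.1]
finger_gap: 0.036
```

```bash
python3 st.py; python3 box.py 10 top scene
```

```text
t 10.53 tcp [0.5649 0.1691 0.1181] rpy [ 3.134 -0.005  2.983] d -0.1624 s 0.2628 F [-0.4  0.9  1.1] gap 0.036 q [-0.31  0.63 -0.03  1.72  0.01  0.79  1.08]
top [671.9 145. ] [130.9  99.5] 81.91 d -0.0529 s 0.2572 ext d -0.1023 -0.0031 s 0.1906 0.3226
  yel [712.9 229.3] [35.9 52.8] 82.68 d,s -0.0268 0.3473
  yel [538.3 -83.6] [39.6 60.1] 77.85 d,s -0.1456 0.0092
  yel [424.1 -25.4] [40.1 60. ] 85.95 d,s -0.2681 0.0472
  yel [399.3 125.4] [40.1 59.9] 71.16 d,s -0.3182 0.1915
scene [674.9 145.7] [133.1 103.3] 82.93 d -0.0500 s 0.2584 ext d -0.1032 0.0009 s 0.1909 0.3255
  yel [400.  125.6] [40.7 67.1] 70.9 d,s -0.3175 0.1919
  yel [426.5 -26.2] [40.6 63.6] 87.47 d,s -0.2656 0.0468
  yel [540.8 -84. ] [40.1 62.5] 76.55 d,s -0.1431 0.0093
  yel [710.9 226.3] [39.2 61.7] 79.26 d,s -0.0283 0.344
```

Request:
{"method": "send_rows", "body": {"series": [[0.4,[0,-0.1,0.8],[0,0,0]],[0.4,[0,0,0.8],[0,0,0]],[0.4,[0,0,0.6],[0,0,0]],[0.4,[-0.3,0,0.25],[0,0,0]],[0.4,[-0.3,0,0],[0,0,0]]]}}

```text
time_s: 11.05
tcp_pos: [0.5914, 0.1479, 0.0163]
ee_rot: [-3.138, -0.006, 2.968]
wrist_force: [0.6, -0.8, 0.0]
finger_gap: 0.065
```

Request:
{"method": "send_rows", "body": {"series": [[0.4,[-0.2,0,0],[0,0,0]],[0.4,[-0.1,0,0],[0,0,0]],[0.4,[-0.1,0,0],[0,0,0]],[0.4,[0,0,0],[0,0,0]]]}}

```text
time_s: 11.38
tcp_pos: [0.61, 0.1469, 0.0204]
ee_rot: [3.141, 0.002, 2.969]
wrist_force: [-0.6, -0.1, 0.5]
finger_gap: 0.0649
```

```bash
python3 st.py
```

```text
t 11.38 tcp [0.61   0.1469 0.0204] rpy [3.141e+00 2.000e-03 2.969e+00] d -0.1142 s 0.2485 F [-0.6 -0.1  0.5] gap 0.065 q [-0.26  0.81 -0.02  1.67  0.02  0.65  1.11]
```

Request:
{"method": "send_rows", "body": {"series": [[0.4,[-0.06,0,0],[0,0,0]],[0.4,[-0.06,0,0],[0,0,0]],[0.4,[-0.06,0,0],[0,0,0]],[0.4,[-0.04,0,0],[0,0,0]],[0.4,[0,0,0],[0,0,0]]]}}

```text
time_s: 11.8
tcp_pos: [0.6164, 0.1472, 0.02]
ee_rot: [3.141, -0.002, 2.971]
wrist_force: [-3.7, 1.1, 4.4]
finger_gap: 0.065
```

Request:
{"method": "send_rows", "body": {"series": [[0.4,[-0.06,0,0],[0,0,0]],[0.4,[-0.05,0,0],[0,0,0]],[0.4,[0,0,0],[0,0,0]]]}}

```text
time_s: 12.05
tcp_pos: [0.6183, 0.1471, 0.0198]
ee_rot: [-3.141, -0.007, 2.972]
wrist_force: [-8.1, 1.9, 7.2]
finger_gap: 0.0651
```

```bash
python3 st.py; python3 box.py 11 top scene
```

```text
t 12.05 tcp [0.6183 0.1471 0.0198] rpy [-3.141 -0.007  2.972] d -0.106 s 0.2502 F [-8.1  1.9  7.2] gap 0.065 q [-0.25  0.83 -0.02  1.64  0.02  0.68  1.12]
top [687.3 118.8] [86.9 64. ] 81.29 d -0.0333 s 0.2341 ext d -0.0651 -0.0008 s 0.1911 0.2781
  yel [731.5 228. ] [20.1 39.5] 22.13 d,s -0.0083 0.3492
  yel [538.6 -83.7] [39.6 60.6] 77.73 d,s -0.1453 0.0092
  yel [423.8 -25.4] [57.4 39.5] 0.9 d,s -0.2684 0.0471
scene [677.1 144.2] [133.3 100.8] 81.28 d -0.0476 s 0.2573 ext d -0.098 0.004 s 0.1911 0.3238
  yel [401.1 125. ] [40.4 64.2] 70.95 d,s -0.3163 0.1914
  yel [426.8 -26.5] [41.3 63.2] 86.29 d,s -0.2652 0.0465
  yel [541.9 -84.2] [40.1 64. ] 77.16 d,s -0.142 0.0093
  yel [709.9 226.7] [39.3 62.8] 80.72 d,s -0.0293 0.3442
```

Request:
{"method": "send_rows", "body": {"series": [[0.4,[0.3,0,0],[0,0,0]],[0.4,[0.8,0,0],[0,0,0]],[-1,[0,0,-0.9],[0,0,0]],[-1,[0,-0.2,-0.9],[0,0,0]],[-1,[0,-0.6,-0.6],[0,0,0]]]}}

```text
time_s: 12.57
tcp_pos: [0.5749, 0.1258, 0.1185]
ee_rot: [3.137, 0.005, 2.976]
wrist_force: [0.8, 0.4, -0.4]
finger_gap: 0.0497
```

Request:
{"method": "send_rows", "body": {"series": [[-1,[-0.3,-0.8,0],[0,0,0]],[-1,[-0.7,-0.7,0],[0,0,0]],[-1,[-0.8,-0.1,0],[0,0,0]],[-1,[-0.6,0,0],[0,0,0]],[-1,[0,0,0],[0,0,0]]]}}

```text
time_s: 12.98
tcp_pos: [0.6623, 0.0372, 0.116]
ee_rot: [-3.14, 0.008, 2.964]
wrist_force: [0.9, -0.3, 0.2]
finger_gap: 0.0163
```

```bash
python3 st.py; python3 box.py 12 top scene
```

```text
t 12.98 tcp [0.6623 0.0372 0.116 ] rpy [-3.14   0.008  2.964] d -0.044 s 0.1494 F [ 0.9 -0.3  0.2] gap 0.016 q [-0.08  0.73 -0.02  1.5   0.03  0.9   1.28]
top [678.6 166.6] [86.8 98.7] 80.96 d -0.0500 s 0.2797 ext d -0.0993 -0.001 s 0.2357 0.3224
  yel [708.1 229. ] [36.4 60.6] 79.94 d,s -0.0315 0.3462
  yel [538.5 -83.7] [39.6 61.2] 77.8 d,s -0.1454 0.0092
  yel [423.7 -25.4] [57.2 39.4] 0.68 d,s -0.2685 0.0471
scene [676.2 143.6] [132.8 101.9] 81.06 d -0.0484 s 0.2566 ext d -0.1003 0.0032 s 0.191 0.3226
  yel [426.2 -26.6] [40.4 64.8] 86.74 d,s -0.2658 0.0463
  yel [541.7 -84.4] [39.7 62.9] 77.58 d,s -0.1421 0.009
  yel [709.6 226.1] [41.8 61.4] 82.34 d,s -0.0295 0.3436
```

Request:
{"method": "send_rows", "body": {"series": [[-1,[0,0,0.8],[0,0,0]],[-1,[0,0,0.8],[0,0,0]],[-1,[0,0,0.6],[0,0,0]],[-1,[0,0,0.2],[0,0,0]],[-1,[0,0.2,0],[0,0,0]]]}}

```text
time_s: 13.5
tcp_pos: [0.6552, 0.0477, 0.0175]
ee_rot: [-3.138, -0.005, 2.968]
wrist_force: [-0.5, -0.8, 0.1]
finger_gap: 0.0005
```

```bash
python3 st.py
```

```text
t 13.5 tcp [0.6552 0.0477 0.0175] rpy [-3.138 -0.005  2.968] d -0.0527 s 0.1585 F [-0.5 -0.8  0.1] gap 0.001 q [-0.09  0.85 -0.02  1.57  0.03  0.72  1.27]
```

Request:
{"method": "send_rows", "body": {"series": [[-1,[-0.05,0.15,0],[0,0,0]],[-1,[0,0.1,0],[0,0,0]],[-1,[0,0.06,0],[0,0,0]],[-1,[0,0.04,0],[0,0,0]],[-1,[0,0,0],[0,0,0]]]}}

```text
time_s: 13.92
tcp_pos: [0.663, 0.0641, 0.021]
ee_rot: [3.141, 0.002, 2.971]
wrist_force: [-0.5, -0.0, 1.3]
finger_gap: 0.0003
```

Request:
{"method": "send_rows", "body": {"series": [[-1,[0,0.04,0],[0,0,0]],[-1,[0,0.04,0],[0,0,0]],[-1,[0,0,0],[0,0,0]]]}}

```text
time_s: 14.17
tcp_pos: [0.663, 0.0655, 0.0202]
ee_rot: [-3.14, 0.0, 2.969]
wrist_force: [-0.0, -0.8, 0.8]
finger_gap: 0.0004
```

```bash
python3 st.py
```

```text
t 14.17 tcp [0.663  0.0655 0.0202] rpy [-3.14   0.     2.969] d -0.0482 s 0.1773 F [-0.  -0.8  0.8] gap 0.0 q [-0.12  0.86 -0.02  1.55  0.03  0.73  1.25]
```

Request:
{"method": "send_rows", "body": {"series": [[-1,[0,0.04,0],[0,0,0]],[-1,[0,0.04,0],[0,0,0]],[-1,[0,0,0],[0,0,0]]]}}

```text
time_s: 14.42
tcp_pos: [0.6633, 0.0672, 0.0201]
ee_rot: [-3.139, -0.0, 2.969]
wrist_force: [-1.7, -5.0, 2.8]
finger_gap: 0.0006
```

Request:
{"method": "send_rows", "body": {"series": [[-1,[0,0.04,0],[0,0,0]],[-1,[0,0.03,0],[0,0,0]],[-1,[0,0,0],[0,0,0]]]}}

```text
time_s: 14.67
tcp_pos: [0.6633, 0.0674, 0.0202]
ee_rot: [-3.135, -0.001, 2.968]
wrist_force: [-3.6, -7.6, 5.3]
finger_gap: 0.0003
```

```bash
python3 st.py;python3 box.py 13 top scene
```

```text
t 14.67 tcp [0.6633 0.0674 0.0202] rpy [-3.135e+00 -1.000e-03  2.968e+00] d -0.0482 s 0.1793 F [-3.6 -7.6  5.3] gap 0.0 q [-0.13  0.86 -0.02  1.54  0.03  0.74  1.24]
top [680.3 179. ] [64.4 97.5] 81.37 d -0.0504 s 0.2922 ext d -0.0989 -0.0016 s 0.2589 0.3236
  yel [709.1 229.9] [33.3 61.8] 81.42 d,s -0.0307 0.3472
  yel [538.2 -83.7] [39.8 59.9] 77.66 d,s -0.1457 0.0091
  yel [423.8 -25.4] [57.4 39.3] 0.82 d,s -0.2684 0.0471
scene [685.7 144.9] [133.4  84.7] 82.23 d -0.0393 s 0.2595 ext d -0.0826 0.0033 s 0.1934 0.3252
  yel [401.4 125. ] [40.7 63.1] 71.87 d,s -0.316 0.1915
  yel [426.8 -26.8] [40.7 63.3] 87.87 d,s -0.2652 0.0462
  yel [540.6 -83.8] [40.2 63.8] 77.04 d,s -0.1433 0.0094
  yel [717.  234.5] [34.4 71.3] 55.38 d,s -0.0237 0.3531
```

Request:
{"method": "send_rows", "body": {"series": [[-1,[0,-0.3,0],[0,0,0]],[-1,[0,-0.7,0],[0,0,0]],[-1,[0,0,-0.9],[0,0,0]],[-1,[0,0,-0.9],[0,0,0]],[0.4,[0.3,0,-0.7],[0,0,0]]]}}

```text
time_s: 15.18
tcp_pos: [0.6478, 0.0351, 0.1216]
ee_rot: [3.139, 0.004, 2.969]
wrist_force: [1.2, 1.6, 0.5]
finger_gap: 0.0037
```

Request:
{"method": "send_rows", "body": {"series": [[0.4,[0.7,0.7,0],[0,0,0]],[0.4,[0.8,0.7,0],[0,0,0]],[0.4,[0.8,0.7,0],[0,0,0]],[0.4,[0,0.7,0],[0,0,0]],[0.4,[0,0,0],[0,0,0]]]}}

```text
time_s: 15.6
tcp_pos: [0.5722, 0.1708, 0.1199]
ee_rot: [3.132, -0.002, 2.983]
wrist_force: [-0.0, 1.1, 0.1]
finger_gap: 0.0356
```

```bash
python3 st.py;python3 box.py 14 top scene
```

```text
t 15.6 tcp [0.5722 0.1708 0.1199] rpy [ 3.132e+00 -2.000e-03  2.983e+00] d -0.1555 s 0.2657 F [-0.   1.1  0.1] gap 0.036 q [-0.3   0.64 -0.03  1.7   0.01  0.8   1.07]
top [675.3 146. ] [130.5  99.7] 80.61 d -0.0497 s 0.2588 ext d -0.0993 -0.0 s 0.1935 0.3244
  yel [719.9 227.6] [33.  36.7] 80.05 d,s -0.0196 0.3468
  yel [538.3 -83.7] [39.5 60. ] 77.85 d,s -0.1456 0.0091
  yel [423.9 -25.7] [39.7 59.6] 85.94 d,s -0.2682 0.0468
  yel [399.2 125.2] [41.  59.5] 70.05 d,s -0.3182 0.1913
scene [677.1 145.2] [132.1 101.8] 79.97 d -0.0478 s 0.2583 ext d -0.0988 0.0033 s 0.1924 0.3245
  yel [401.8 124.9] [40.9 66.3] 69.88 d,s -0.3156 0.1915
  yel [425.  -26.3] [40.3 65.8] 87.49 d,s -0.267 0.0464
  yel [542.3 -84.1] [40.5 62.4] 77.5 d,s -0.1416 0.0094
  yel [716.  235.2] [34.4 67.5] 56.19 d,s -0.0248 0.3536
```

Request:
{"method": "send_rows", "body": {"series": [[0.4,[0,-0.2,0.8],[0,0,0]],[0.4,[0,0,0.8],[0,0,0]],[0.4,[0,0,0.6],[0,0,0]],[0.4,[-0.2,0,0.25],[0,0,0]],[0.4,[-0.2,0,0],[0,0,0]]]}}

```text
time_s: 16.12
tcp_pos: [0.5883, 0.1472, 0.0192]
ee_rot: [-3.139, -0.005, 2.968]
wrist_force: [-0.0, -0.6, -0.8]
finger_gap: 0.0649
```

Request:
{"method": "send_rows", "body": {"series": [[0.4,[-0.2,0,0],[0,0,0]],[0.4,[-0.15,0,0],[0,0,0]],[0.4,[-0.1,0,0],[0,0,0]],[0.4,[0,0,0],[0,0,0]]]}}

```text
time_s: 16.45
tcp_pos: [0.6094, 0.1456, 0.0234]
ee_rot: [3.14, 0.004, 2.969]
wrist_force: [-0.3, -0.1, -0.3]
finger_gap: 0.0649
```

```bash
python3 st.py
```

```text
t 16.45 tcp [0.6094 0.1456 0.0234] rpy [3.14  0.004 2.969] d -0.1145 s 0.2472 F [-0.3 -0.1 -0.3] gap 0.065 q [-0.26  0.81 -0.02  1.68  0.03  0.65  1.11]
```

Request:
{"method": "send_rows", "body": {"series": [[0.4,[-0.08,0,0.08],[0,0,0]],[0.4,[-0.06,0,0],[0,0,0]],[0.4,[-0.06,0,0],[0,0,0]],[0.4,[-0.06,0,0],[0,0,0]],[0.4,[0,0,0],[0,0,0]]]}}

```text
time_s: 16.87
tcp_pos: [0.6177, 0.1441, 0.0187]
ee_rot: [3.142, 0.001, 2.97]
wrist_force: [-0.3, 0.4, 0.3]
finger_gap: 0.0652
```

```bash
python3 st.py
```

```text
t 16.87 tcp [0.6177 0.1441 0.0187] rpy [3.142e+00 1.000e-03 2.970e+00] d -0.1062 s 0.2471 F [-0.3  0.4  0.3] gap 0.065 q [-0.25  0.82 -0.02  1.65  0.03  0.67  1.11]
```

Request:
{"method": "send_rows", "body": {"series": [[0.4,[-0.06,0,0],[0,0,0]],[0.4,[-0.06,0,0],[0,0,0]],[0.4,[0,0,0],[0,0,0]]]}}

```text
time_s: 17.12
tcp_pos: [0.6177, 0.1441, 0.0184]
ee_rot: [-3.14, -0.009, 2.972]
wrist_force: [-6.1, -0.8, 5.2]
finger_gap: 0.0654
```

```bash
python3 st.py
```

```text
t 17.12 tcp [0.6177 0.1441 0.0184] rpy [-3.14  -0.009  2.972] d -0.1061 s 0.2472 F [-6.1 -0.8  5.2] gap 0.065 q [-0.25  0.83 -0.03  1.64  0.03  0.68  1.12]
```

The fingers stalled at the same d as in the earlier flush presses, so the box is against the rail. Retreating clear.

Request:
{"method": "send_rows", "body": {"series": [[0.4,[0.3,0,0],[0,0,0]],[0.4,[0.8,0,0],[0,0,0]],[0.4,[0,0,-0.9],[0,0,0]],[0.4,[0,0,-0.9],[0,0,0]],[0.4,[0,0,-0.9],[0,0,0]]]}}

```text
time_s: 17.53
tcp_pos: [0.5773, 0.1509, 0.1273]
ee_rot: [-3.141, -0.002, 2.971]
wrist_force: [1.2, 0.0, 0.5]
finger_gap: 0.065
```

Request:
{"method": "send_rows", "body": {"series": [[0.4,[0.5,-0.2,-0.8],[0,0,0]],[0.4,[0.6,0,-0.7],[0,0,0]],[0.4,[0.6,0,-0.5],[0,0,0]],[0.4,[0,0,0],[0,0,0]],[0.4,[0,0,0],[0,0,0]]]}}

```text
time_s: 17.95
tcp_pos: [0.5103, 0.1553, 0.2082]
ee_rot: [3.14, 0.003, 2.972]
wrist_force: [0.1, 0.7, -0.2]
finger_gap: 0.0655
```

```bash
python3 st.py;python3 box.py 15 top scene; python3 - <<'E'
from workcell import r
import numpy as np
f=r.grab_frame("scene")
for o in ["tip_box","tube_rack","reagent_bottle","clear_tray","timer","pipette"]:
        print(o,[(np.round(d["point"],3).tolist(),round(d["conf"],2)) for d in r.spot_point(f,o)])
E
```

```text
t 17.95 tcp [0.5103 0.1553 0.2082] rpy [3.140e+00 3.000e-03 2.972e+00] d -0.2139 s 0.2399 F [ 0.1  0.7 -0.2] gap 0.066 q [-0.32  0.44 -0.03  1.78  0.01  0.92  1.05]
top [675.6 145.5] [130.5  99.3] 79.89 d -0.0493 s 0.2584 ext d -0.099 0.0002 s 0.1932 0.3238
  yel [708.8 230.2] [33.3 61.6] 81.62 d,s -0.031 0.3475
  yel [538.3 -83.6] [39.7 60.3] 77.65 d,s -0.1456 0.0092
  yel [423.7 -25.5] [57.3 39.5] 1.18 d,s -0.2684 0.047
  yel [399.3 125.1] [40.4 59.9] 69.76 d,s -0.3181 0.1912
scene [677.2 146.1] [131.6 101. ] 80.29 d -0.0478 s 0.2592 ext d -0.0984 0.0027 s 0.1934 0.325
  yel [403.1 124.2] [40.6 63.7] 70.99 d,s -0.3142 0.191
  yel [427.8 -26.1] [40.2 63.7] 85.98 d,s -0.2643 0.0471
  yel [540.7 -83.9] [40.3 63.3] 77.54 d,s -0.1432 0.0094
  yel [716.9 235.9] [33.6 68.8] 53.57 d,s -0.024 0.3545
tip_box [([0.672, 0.151, -0.003], 0.88)]
tube_rack [([0.489, 0.329, -0.001], 0.62)]
reagent_bottle [([0.301, -0.367, -0.006], 0.97)]
clear_tray [([0.542, -0.313, -0.0], 0.8), ([0.712, 0.02, -0.001], 0.66)]
timer [([0.305, 0.377, 0.001], 0.64)]
pipette [([0.529, -0.542, -0.001], 0.72)]
```

View pics/scene15.png

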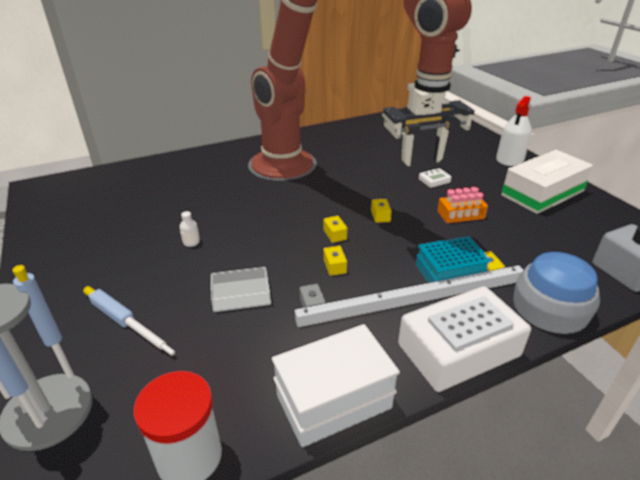

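View pics/top15.png

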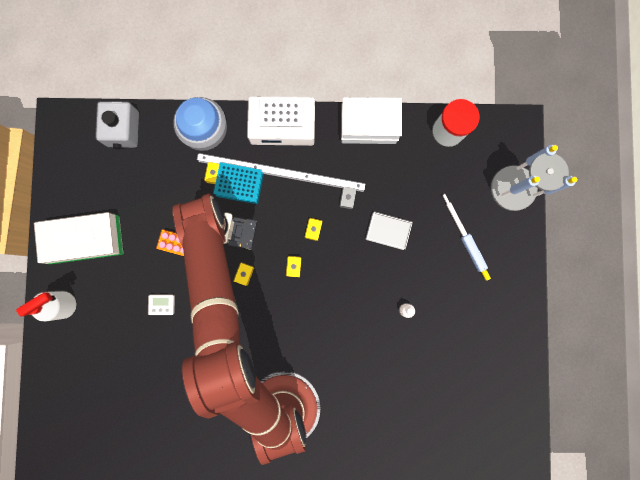

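The box (top view, about (238,183)) lies flush on the rail and against the yellow stop at (212,172). The hand is clear and everything else is where it stood.

```bash
python3 -c "
from workcell import r
print(r.job_done())"
```

```text
the job is handed in; nothing more can be done
None
```

I pushed the tip box square against the rail with both fingertips, then slid it along the rail with closed fingers to the leftmost yellow stop. The slide had turned it about 2°, so I squared it, pressed it against the stop again, and pressed it to the rail once more. I handed the job in at about 18 s of the 42 s limit.

**Final checks**
- **Angle:** the box's long side measures 79.9° in the top camera and 80.3° in the scene camera. The rail measures about 80.2°.
- **Rail contact:** the box's edge is within 0 to 3 mm of the rail face, depending on the camera. The fingers stalled at the same depth on all three presses.
- **Stop contact:** the box's end is at 0.324–0.325 m along the rail, against about 0.323 m for the stop face. The fingers also stalled there at about 8 N.
- **Other things on the bench:** the look-alike yellow blocks and the listed loose items are where they started, within measurement noise. The hand finished about 0.2 m above the bench, touching nothing.
- **Readings that disagreed:** the scene camera gave a wrong pose for the yellow stop at the end (about 10 mm and 25° off). The box partly hides it there, and the top camera still shows it in place.

The highest wrist force I saw was about 14 N, read at the end of each move.

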